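# Fit a new cell in the specimen logger

### The job

Fit the large cell from the white tray into the open battery compartment of the logger: push its flat end under the strap against the coil spring contact, then, with the spring pressed back, let its button end down in front of the end wall, so that the cell lies level and fully down in the cradle with its button towards the end wall. Work gently: never bottom the spring hard or force the cell, and leave the small cell and everything else on the bench undisturbed. Let go of the cell at the end.

Things in the scene. Friction and masses are not known exactly. Their poses are not given: they have to be found in the camera images.
- cell: The large cell to fit, loose: a grey cylinder with bare metal ends, 34 mm in diameter, body 60 mm long, 140 g or so. Origin at the middle of its body, on its axis; its x axis runs along the cylinder towards the button end. A button 10 mm in diameter stands 2 mm out of that end; the other end is flat. At the start it lies in one of the tray's two grooves, its axis 21 mm above the bench.
- cell_button (a point): The outer tip of the large cell's button, on its axis, 32 mm from the cell's origin.
- small_cell: A smaller cell, not to be used: 26 mm in diameter, 46 mm long, lying in the tray's other groove, 76 mm from the large one. Origin at its middle, x towards its button.
- tray: White flat tray fixed to the bench, 100 x 150 mm, floor 4 mm thick. Origin under its centre. Two grooves along its x axis, at y = +38 and -38 mm, each formed by two ribs 60 mm long whose inner faces are 25 mm apart and whose tops are 3.5 mm above the floor (7.5 mm above the bench); the outer rim is 9 mm above the bench.
- logger: Logger, fixed to the bench: grey plate 176 (x) x 96 x 8 mm; a white block 22 mm high crosses it from x = 62 mm on. Origin under its centre; x runs from spring to end wall. A black battery cradle stands clamped on it, anywhere within 8 mm either way along x of nominal: unmeasured, and the points below are nominal. Seated cell: level, axis 31 mm above the bench, origin x = 0 (nominal), y = 0.
- logger_floor (a point): Middle of the cradle's floor, 14 mm above the bench, 30 mm wide. Two ribs on it, from x = -20 to 28 mm, tops 17.5 mm above the bench, inner faces 25 mm and outer faces 30 mm apart. Contact forces between cell and logger (spring, wall, floor, strap, added up) above 22 N do damage; the seated cell has about 11 N. The robot itself may press on the logger with at most 22 N.
- logger_spring (a point): Nominal centre of the free spring contact's face, a steel disc 12 mm across on a coil spring: logger x = -24 mm, 31 mm above the bench. It slides towards -x by 9 mm at most, to a hard stop. Pushes back with 1 N plus 0.7 N per mm (and 0.5 N per 10 mm/s of speed): 5.2 N at 6 mm with the cell seated, 7.4 N at the stop. Must be 6 to 9 mm in for the button to pass the wall.
- logger_strap (a point): Nominal middle of the underside of the strap over the spring, 57 mm above the bench; strap from logger x = -33 to -25 mm, 3 mm thick, on two cheeks 42 mm apart that run from x = -50 to -25 mm. Behind the spring a block 48 mm high (x = -56 to -44). The flat end goes in under the strap with the button end raised 20 to 25 degrees; the cell cannot go in level.
- logger_wall (a point): Nominal top middle of the inner face of the end wall, which carries the fixed contact: logger x = 32 mm, top 32 mm above the bench (18 mm above the cradle's floor), 6 mm thick, 30 mm wide.
- cover: The compartment's cover, a loose grey plate 100 x 56 x 4 mm lying on the bench. To be left alone.
- pen: A loose white pen 132 mm long. To be left alone.
- jar: A capped specimen jar, 52 mm in diameter, 65 mm high. To be left alone.
- mouse: A round computer mouse, 62 mm in diameter, 32 mm high. To be left alone.
- screwdriver: A loose screwdriver. To be left alone.

How it is judged:
By the outcome, as a careful person would: the job done as asked, in the order asked, and still so for the second after the job is handed in, with the robot touching nothing.
It also fails if it takes over 54 s, if anything falls off the work surface, if the arm or the gripper's body presses on something with over 40 N, if the wrist force passes 120 N, or if a joint passes its speed limit or range.

### The arm

A 6-joint arm with a two-finger parallel gripper is mounted at the origin on the work surface. World frame = base frame: x ahead of the robot, y to its left, z up, the work surface at z = 0. Lengths are in m, angles in degrees, forces in N, time in s.
With the tool pointing down it reaches from about 0.325 to 0.85 m from the base axis. Payload 15.5 kg.
Tool frame: the origin (TCP) lies at the very end of the fingers, on their centre line; the grasp point (between the pads) lies 19 mm behind it; z points along the fingers, y is the direction in which the jaws open and shut (so a half turn about z gives the same grasp; the last joint's range is limited). The gripper opens to 91 mm and grips with 3 to 60 N. Pads are 32 mm wide; open, the fingers measure 118 mm over their backs; the gripper's body (76 mm by 178 mm) begins 60 mm behind the grasp point.
Start: joints at [-71.878, 28.281, 77.091, -0, 74.628, -5.472], TCP at [0.25, -0.573, 0.189] pointing down, gripper open.
Joint ranges: [-166.48, 166.48], [-47.26, 123.95], [12.59, 153.08], [-70.14, 250.14], [6.76, 159.57], [-176.63, 176.63]. Speed limits (degrees/s): [108.29, 108.29, 147.25, 172.46, 172.46, 172.46].

### API

Orientations are given as [roll, pitch, yaw] about the fixed x, y, z axes, in that order (R = Rz(yaw) Ry(pitch) Rx(roll)).
In Python, from rig import get_state, grab_frame, hand_in gives the robot as it stands. The module is installed in compiled form; this text tells all that it offers.
- The arm moves only by the tool jog_arm, never from a script. Its argument "steps" is a list of rows, each an object of numbers: "tx", "ty", "tz": the shift along the world's x, y, z in cm; "ax", "ay", "az": the turn, a rotation vector about the world's x, y, z in rad; "grip": the closure, from 0 (fully open) to 1 (shut). In form: [{"tx": .., "ty": .., "tz": .., "ax": .., "ay": .., "az": .., "grip": ..}, ...]. A call has 1 to 20 rows; each row is the pose to reach, as a shift and turn from the pose commanded when the call began; what a row does not reach only later rows make up. A row lasts 1/10 s, in which the tool goes at most 50 mm and 8.59 degrees, less where a joint would pass 70% of its speed; a pose out of reach is approached as far as the arm can. A call with a gripper value outside its range is refused whole. The fingers move at their own pace and stop on an object; the grip force is fixed at half the most. Time passes only in rows, so rows that repeat a pose let the fingers close. It gives the time, the measured TCP pose, the force and the opening at its end, in the units of the state.
- get_state(): the state, without advancing time (a new reading comes with each control period).
- grab_frame(name): name is "scene" or "top" or "wrist"; returns a dict with "img" (420x560x3 uint8, red, green, blue), "z_map" (420x560 float32, m along the optical axis (not along the pixel's ray), 0 where there is no reading), "fx", "fy", "cx", "cy" (pixels), "rvec" (rotation vector, rad) and "tvec" (3), from world to camera coordinates, as OpenCV has them. Camera axes: x right, y down, z forward; pixel columns grow to the right and rows downward; lengths in m; the calibration is good to about 2 mm. A picture is of the moment at which its call begins.
- hand_in(): hands the job in, once; it reports no verdict.
The state is a dict: "clock": time; "qpos": joint angles; "joint_velocities": joint speeds; "joint_torque": joint torques, N m; "eef_pos": TCP position; "tool_rot": TCP orientation; "force": force on the tool from outside, world axes, zero at the start; "wrist_torque": the same for the moment, N m; "grip_width": finger opening in m.
Only numpy, scipy, OpenCV 4.12 (cv2) and the standard library are available. Lean on these libraries where they do the work, as an engineer would, in place of code of your own. Each camera call takes 0.05 s, during which the arm holds its last target.

## Working session

There is one attempt and no reset: what is moved stays moved. The work goes in short steps, Python scripts to look and compute and a tool call to move; the robot and the scene stay as the last step left them, time stands still between calls to the robot, and variables do not carry over. Pictures are saved under pics/ and viewed, and the job is handed in when it is done.

Besides the shell and the picture viewer there is one more tool, called after ">>>" by a JSON object that holds its "name" and its "arguments", one argument or row to a line. jog_arm: Moves the arm, as the interface text tells. Its arguments: {"type":"object","properties":{"steps":{"type":"array","items":{"type":"object","properties":{"tx":{"type":"number"},"ty":{"type":"number"},"tz":{"type":"number"},"ax":{"type":"number"},"ay":{"type":"number"},"az":{"type":"number"},"grip":{"type":"number"}}}}},"required":["steps"]}

```bash
mkdir -p pics; cat > h.py <<'E'
import numpy as np, cv2
from rig import get_state, grab_frame
def save(n,fn):
    f=grab_frame(n); cv2.imwrite('pics/'+fn+'.png',f['img'][:,:,::-1]); np.savez('pics/'+fn+'.npz',**{k:np.array(v) for k,v in f.items()}); return f
def load(fn): return dict(np.load('pics/'+fn+'.npz'))
def cam(f):
    R,_=cv2.Rodrigues(np.array(f['rvec'],float)); t=np.array(f['tvec'],float).ravel(); return R,t
def ray(f,u,v,z):
    R,t=cam(f); o=-R.T@t; d=R.T@np.array([(u-f['cx'])/f['fx'],(v-f['cy'])/f['fy'],1.]); s=(z-o[2])/d[2]; return o+s*d
def proj(f,p):
    R,t=cam(f); c=R@np.array(p,float)+t; return f['fx']*c[0]/c[2]+f['cx'],f['fy']*c[1]/c[2]+f['cy']
def cloud(f):
    R,t=cam(f); z=f['z_map']; v,u=np.mgrid[:z.shape[0],:z.shape[1]]
    c=np.stack([(u-f['cx'])/f['fx']*z,(v-f['cy'])/f['fy']*z,z],-1); P=(c-t)@R; P[z<=0]=np.nan; return P
E
python3 - <<'E'
from h import *
for n in('scene','top'):
    f=save(n,n+'0'); R,t=cam(f); print(n,-R.T@t,R[2],f['fx'])
s=get_state();print(s)
E
```

```text
scene [1.41316201 0.01926589 0.80555245] [-0.7574186  -0.01325503 -0.65279504] 431.72893237988353
top [ 0.44663977 -0.0117144   1.41087494] [ 0.09702408  0.02016688 -0.9950777 ] 508.29726696214925
{'clock': 0.1, 'qpos': array([-7.18776102e+01,  2.83113471e+01,  7.71209705e+01,  2.72265253e-04,
        7.46253768e+01, -5.47317883e+00]), 'joint_velocities': array([-0.06509615, -0.09338813, -0.11534981, -0.00241586,  0.06250717,
       -0.07622098]), 'joint_torque': array([ 3.05786474e-03, -8.80241275e+01, -3.82542622e+01,  7.12743751e-02,
        4.82894573e-02, -6.97348491e-05]), 'eef_pos': array([ 0.25006308, -0.5724418 ,  0.18831307]), 'tool_rot': array([-1.79942594e+02, -5.76412874e-03,  2.35954934e+01]), 'force': array([ 0.03531848, -0.29246613,  0.06375599]), 'wrist_torque': array([-0.0183525 , -0.00255907, -0.01433987]), 'grip_width': 0.0915873531373537}
```

View pics/scene0.png

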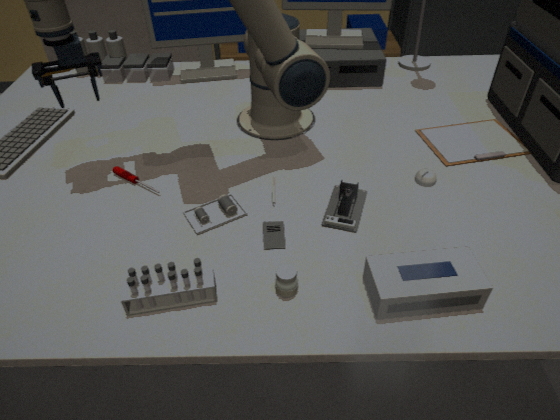

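View pics/top0.png

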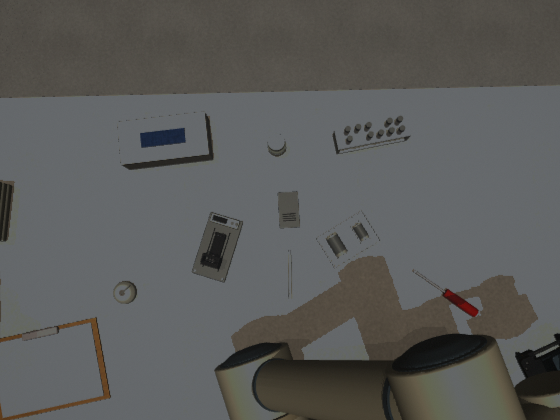

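The scene view shows the tray at (215,213) and the logger at (345,205). In the top view the large cell is at about (337,244), the small one at (360,232) and the logger at (217,247). I'll enlarge both areas.

```bash
python3 - <<'E'
from h import *
f=load('top0'); g=load('scene0')
def crop(f,u,v,w,h,s,gain=2.2): 
    a=f['img'][v:v+h,u:u+w,::-1].astype(float)*gain
    return cv2.resize(np.clip(a,0,255).astype(np.uint8),None,fx=s,fy=s,interpolation=cv2.INTER_CUBIC)
a=crop(f,180,200,80,90,5);b=crop(f,310,205,80,90,5)
cv2.imwrite('pics/c1.png',np.hstack([a,b]))
a=crop(g,310,170,70,65,5.7);b=crop(g,180,185,70,65,5.7)
cv2.imwrite('pics/c2.png',np.hstack([a,b]))
E
```

```text
(no output)
```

View pics/c1.png

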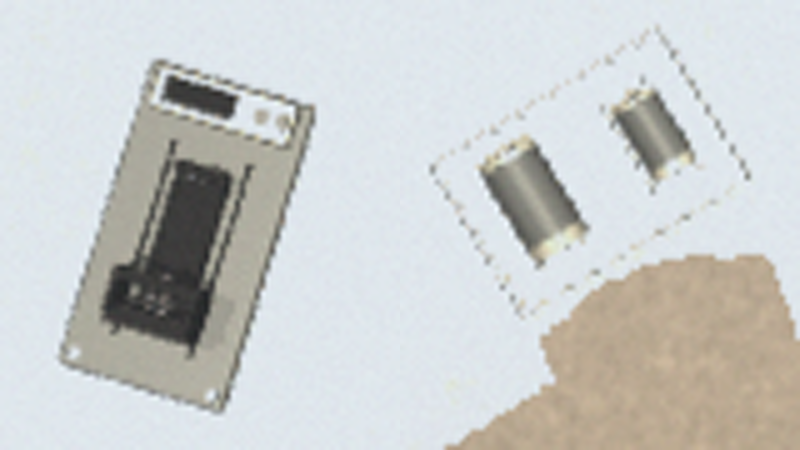

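View pics/c2.png

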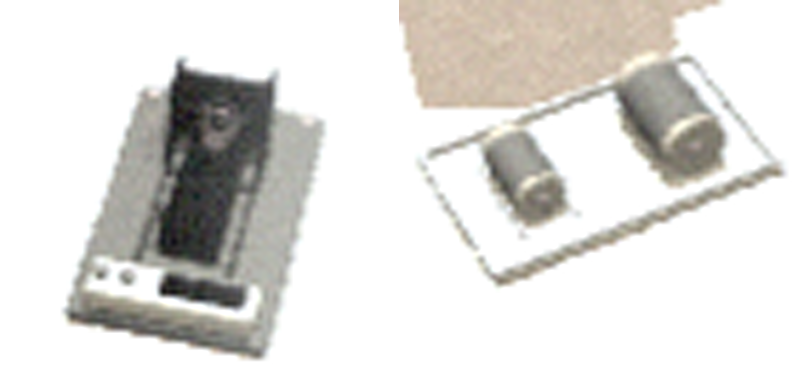

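```bash
python3 - <<'E'
from h import *
f=load('top0')
T=[ray(f,310+(x-400)/5,205+y/5,z)[:2] for x,y,z in [(432,168,.009),(655,28,.009),(748,178,.009),(522,312,.009)]]
T=np.array(T);print(T.round(4)); c=T.mean(0); d=(T[0]-T[3]+T[1]-T[2]); print('tray',c,np.degrees(np.arctan2(d[1],d[0])),np.linalg.norm(d)/2)
L=np.array([ray(f,180+x/5,200+y/5,z)[:2] for x,y,z in [(150,60,.022),(313,108,.022),(223,410,.008),(63,362,.008)]])
c=L.mean(0); d=L[0]-L[3]+L[1]-L[2]; print(L.round(4));print('log',c,np.degrees(np.arctan2(d[1],d[0])),np.linalg.norm(d)/2)
for e in [(497,162),(515,150),(562,235),(560,250)]: print(ray(f,310+(e[0]-400)/5,205+e[1]/5,.021).round(4))
P=cloud(f)
m=(P[...,2]>.012)&(P[...,2]<.1)
for (u0,v0,u1,v1) in [(320,220,352,265),(185,205,250,290)]:
    q=P[v0:v1,u0:u1][m[v0:v1,u0:u1]]; print(len(q),q.mean(0),q.max(0))
E
```

```text
[[ 0.5228 -0.0811]
 [ 0.5983 -0.2059]
 [ 0.5145 -0.2544]
 [ 0.4431 -0.1287]]
tray [ 0.51968757 -0.1675292 ] 30.42496376778613 0.0947845505971451
[[0.6001 0.2109]
 [0.572  0.1211]
 [0.4076 0.1731]
 [0.4351 0.2614]]
log [0.50370257 0.19162982] -17.300311791904477 0.1725302686016973
[ 0.5249 -0.116   0.021 ]
[ 0.5313 -0.126   0.021 ]
[ 0.4845 -0.1504  0.021 ]
[ 0.4764 -0.1491  0.021 ]
303 [ 0.50478805 -0.132511    0.0331032 ] [ 0.57257142 -0.09638065  0.04710359]
868 [0.51439433 0.19009961 0.02526209] [0.59758105 0.25577734 0.06867489]
```

```bash
python3 - <<'E'
from h import *
f=save('wrist','w0'); R,t=cam(f); s=get_state(); 
from scipy.spatial.transform import Rotation as Ro
T=Ro.from_euler('xyz',s['tool_rot'],degrees=True).as_matrix()
print('cam in tool',T.T@(-R.T@t-s['eef_pos'])); print((R@T).round(3),f['fx'])
E
```

```text
cam in tool [ 0.0831084  -0.00040802 -0.19511214]
[[ 0.     1.    -0.001]
 [-0.956 -0.    -0.294]
 [-0.294  0.001  0.956]] 358.6835025832639
```

>>> {"name": "jog_arm", "arguments": {
  "steps": [
    {"tx": 5, "ty": 5},
    {"tx": 8, "ty": 9},
    {"tx": 11, "ty": 14, "az": 0.03},
    {"tx": 13, "ty": 19, "az": 0.06},
    {"tx": 15, "ty": 24, "az": 0.09},
    {"tx": 17, "ty": 29, "az": 0.12},
    {"tx": 18, "ty": 34, "az": 0.12},
    {"tx": 19, "ty": 38, "az": 0.12},
    {"tx": 20, "ty": 42, "az": 0.12},
    {"tx": 20, "ty": 44, "az": 0.12},
    {"tx": 20, "ty": 44, "az": 0.12},
    {"tx": 20, "ty": 44, "az": 0.12}
  ]
}}

```text
validation failed for argument at $.st...
```

```bash
python3 - <<'E'
from h import *
f=save('wrist','w1'); cv2.imwrite('pics/w1b.png',np.clip(f['img'][:,:,::-1].astype(float)*1.5,0,255).astype(np.uint8))
E
```

```text
(no output)
```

View pics/w1b.png

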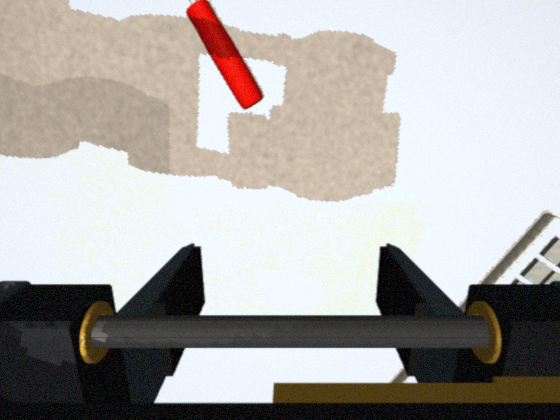

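The wrist view still shows the start pose, with the screwdriver at (225,50). The move was refused, so I'll send it again with every key filled in.

>>> {"name": "jog_arm", "arguments": {
  "steps": [
    {"tx": 2.5, "ty": 4, "tz": 0, "ax": 0, "ay": 0, "az": 0, "grip": 0},
    {"tx": 5, "ty": 8, "tz": 0, "ax": 0, "ay": 0, "az": 0.03, "grip": 0},
    {"tx": 8, "ty": 12, "tz": 0, "ax": 0, "ay": 0, "az": 0.06, "grip": 0},
    {"tx": 10, "ty": 16, "tz": 0, "ax": 0, "ay": 0, "az": 0.09, "grip": 0},
    {"tx": 12, "ty": 20, "tz": 0, "ax": 0, "ay": 0, "az": 0.12, "grip": 0},
    {"tx": 14, "ty": 24.5, "tz": 0, "ax": 0, "ay": 0, "az": 0.12, "grip": 0},
    {"tx": 16, "ty": 29, "tz": 0, "ax": 0, "ay": 0, "az": 0.12, "grip": 0},
    {"tx": 18, "ty": 33.5, "tz": 0, "ax": 0, "ay": 0, "az": 0.12, "grip": 0},
    {"tx": 19, "ty": 38, "tz": 0, "ax": 0, "ay": 0, "az": 0.12, "grip": 0},
    {"tx": 20, "ty": 42, "tz": 0, "ax": 0, "ay": 0, "az": 0.12, "grip": 0},
    {"tx": 20, "ty": 43, "tz": 0, "ax": 0, "ay": 0, "az": 0.12, "grip": 0},
    {"tx": 20, "ty": 43, "tz": 0, "ax": 0, "ay": 0, "az": 0.12, "grip": 0},
    {"tx": 20, "ty": 43, "tz": 0, "ax": 0, "ay": 0, "az": 0.12, "grip": 0}
  ]
}}

```text
clock: 1.5
eef_pos: [0.4502, -0.1435, 0.1889]
tool_rot: [180.0, 0.0, 30.5]
force: [0.3, 0.1, 0.0]
grip_width: 0.0913
```

```bash
python3 - <<'E'
from h import *
f=save('wrist','w2'); cv2.imwrite('pics/w2b.png',np.clip(f['img'][:,:,::-1].astype(float)*1.5,0,255).astype(np.uint8))
E
```

```text
(no output)
```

View pics/w2b.png

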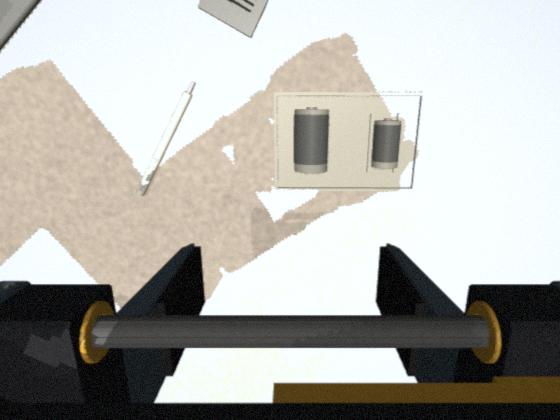

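The button nub is at (311,108), at the far end of the large cell (u 294–328, v 108–172). I'll measure its pose now.

```bash
python3 - <<'E'
from h import *
from scipy.optimize import least_squares
f=load('w2'); P=cloud(f); 
sub=P[100:180,288:334].reshape(-1,3); q=sub[(sub[:,2]>.014)&(sub[:,2]<.045)]
print(len(q),q[:,2].max())
# fit cylinder axis (y offset, yaw, z) radius .017
def res(p):
    x0,y0,th,z0=.505,p[0],p[1],p[2]
    n=np.array([-np.sin(th),np.cos(th)])
    d=(q[:,:2]-[x0,y0])@n
    return np.hypot(d,q[:,2]-z0)-.017
r=least_squares(res,[-.133,np.radians(30.4),.021],loss='soft_l1',f_scale=.001)
th=r.x[1];print(r.x,np.degrees(th),np.sqrt(np.mean(r.fun**2)))
s=(q[:,:2]-[.505,r.x[0]])@[np.cos(th),np.sin(th)]
print(np.histogram(s,40)); mid=(np.percentile(s,.5)+np.percentile(s,99.5))/2
# image-based ends: far rim top and near end
a=f['img'].astype(int).sum(2)
print(a[100:180,311])
E
```

```text
2219 0.03961516963531179
[-0.13440692  0.52832333  0.02031953] 30.270697094181028 0.001261908677764513
(array([39, 57, 43, 57, 48, 52, 58, 44, 63, 46, 57, 60, 51, 59, 54, 55, 62,
       52, 56, 62, 49, 61, 66, 45, 63, 65, 45, 62, 67, 48, 59, 69, 56, 55,
       69, 72, 37, 68, 69, 19]), array([-0.02996044, -0.02842131, -0.02688217, -0.02534304, -0.02380391,
       -0.02226477, -0.02072564, -0.01918651, -0.01764737, -0.01610824,
       -0.01456911, -0.01302997, -0.01149084, -0.00995171, -0.00841257,
       -0.00687344, -0.00533431, -0.00379518, -0.00225604, -0.00071691,
        0.00082222,  0.00236136,  0.00390049,  0.00543962,  0.00697876,
        0.00851789,  0.01005702,  0.01159616,  0.01313529,  0.01467442,
        0.01621356,  0.01775269,  0.01929182,  0.02083096,  0.02237009,
        0.02390922,  0.02544836,  0.02698749,  0.02852662,  0.03006576,
        0.03160489]))
[431 440 432 437 439 429 418 379 372 344 361 374 363 358 330 271 239 247
 233 244 235 239 237 241 251 238 237 247 239 245 250 233 245 233 238 237
 236 246 238 237 246 246 235 239 240 246 245 236 230 232 240 239 242 244
 231 235 242 242 241 233 245 235 221 238 246 322 347 344 344 328 336 338
 341 349 396 411 409 416 418 405]
```

>>> {"name": "jog_arm", "arguments": {
  "steps": [
    {"tx": 3, "ty": 0.7, "tz": -3, "ax": 0, "ay": 0, "az": 0, "grip": 0.52},
    {"tx": 6.3, "ty": 1.4, "tz": -6, "ax": 0, "ay": 0, "az": 0, "grip": 0.52},
    {"tx": 6.3, "ty": 1.4, "tz": -9, "ax": 0, "ay": 0, "az": 0, "grip": 0.52},
    {"tx": 6.3, "ty": 1.4, "tz": -11.5, "ax": 0, "ay": 0, "az": 0, "grip": 0.52},
    {"tx": 6.3, "ty": 1.4, "tz": -12.5, "ax": 0, "ay": 0, "az": 0, "grip": 0.52},
    {"tx": 6.3, "ty": 1.4, "tz": -12.5, "ax": 0, "ay": 0, "az": 0, "grip": 0.52},
    {"tx": 6.3, "ty": 1.4, "tz": -12.5, "ax": 0, "ay": 0, "az": 0, "grip": 0.52},
    {"tx": 6.3, "ty": 1.4, "tz": -12.5, "ax": 0, "ay": 0, "az": 0, "grip": 0.52}
  ]
}}

```text
clock: 2.35
eef_pos: [0.5139, -0.1294, 0.0651]
tool_rot: [179.9, -0.1, 30.4]
force: [0.4, 0.5, 0.4]
grip_width: 0.044
```

```bash
python3 - <<'E'
from h import *
f=save('wrist','w3'); cv2.imwrite('pics/w3b.png',np.clip(f['img'][:,:,::-1].astype(float)*1.5,0,255).astype(np.uint8))
E
```

```text
(no output)
```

View pics/w3b.png

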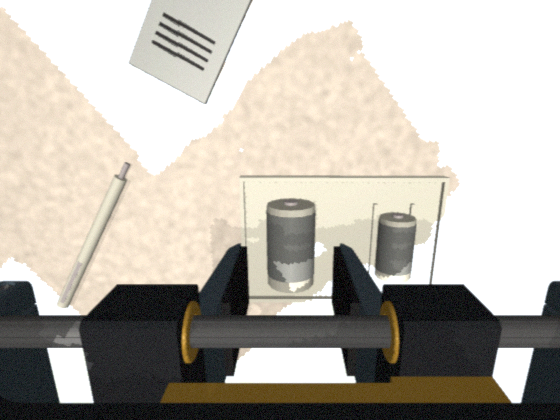

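The cell at u≈291 is centred between the fingertips at 246 and 334, so I can go down.

>>> {"name": "jog_arm", "arguments": {
  "steps": [
    {"tx": 0, "ty": 0, "tz": -2, "ax": 0, "ay": 0, "az": 0, "grip": 0.52},
    {"tx": 0, "ty": 0, "tz": -4, "ax": 0, "ay": 0, "az": 0, "grip": 0.52},
    {"tx": 0, "ty": 0, "tz": -5, "ax": 0, "ay": 0, "az": 0, "grip": 0.52},
    {"tx": 0, "ty": 0, "tz": -5.4, "ax": 0, "ay": 0, "az": 0, "grip": 0.52},
    {"tx": 0, "ty": 0, "tz": -5.4, "ax": 0, "ay": 0, "az": 0, "grip": 0.52},
    {"tx": 0, "ty": 0, "tz": -5.4, "ax": 0, "ay": 0, "az": 0, "grip": 0.6},
    {"tx": 0, "ty": 0, "tz": -5.4, "ax": 0, "ay": 0, "az": 0, "grip": 0.7},
    {"tx": 0, "ty": 0, "tz": -5.4, "ax": 0, "ay": 0, "az": 0, "grip": 0.8},
    {"tx": 0, "ty": 0, "tz": -5.4, "ax": 0, "ay": 0, "az": 0, "grip": 0.8},
    {"tx": 0, "ty": 0, "tz": -5.4, "ax": 0, "ay": 0, "az": 0, "grip": 0.8}
  ]
}}

```text
clock: 3.4
eef_pos: [0.5136, -0.129, 0.0102]
tool_rot: [179.9, -0.0, 30.5]
force: [-0.6, -1.0, 4.7]
grip_width: 0.0182
```

```bash
python3 - <<'E'
from h import *
f=save('wrist','w4'); cv2.imwrite('pics/w4b.png',np.clip(f['img'][:,:,::-1].astype(float)*1.5,0,255).astype(np.uint8)); print(get_state()['grip_width'])
E
```

```text
0.0183400530776149
```

View pics/w4b.png

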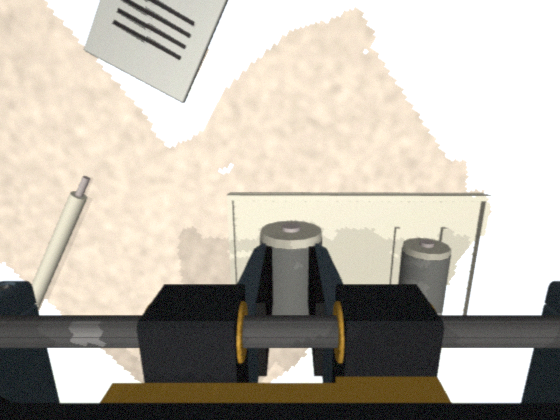

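```bash
python3 - <<'E'
from h import *
f=load('w4'); P=cloud(f); s=get_state(); print(s['eef_pos'],s['tool_rot'],s['force'],s['wrist_torque'])
for v in (224,228,235,240,246,255,265,275,290): print(v,[tuple((P[v,u]*1000).round(0)) for u in (270,280,291,300,312)])
a=np.radians(30.4)
for o in (30,32): print(proj(f,[.505+.001*o*np.cos(a),-.1344+.001*o*np.sin(a),.038 if o==30 else .021]))
c=f['img'][200:330,210:370,::-1]; cv2.imwrite('pics/w4c.png',np.clip(cv2.resize(c,None,fx=5,fy=4.6,interpolation=2)*1.7,0,255).astype(np.uint8))
E
```

```text
[ 0.51356141 -0.12899341  0.01012683] [ 1.79953979e+02 -2.80415936e-02  3.04735924e+01] [ 0.99599856 -1.06754269  5.21635838] [-0.32909064 -0.14109325 -0.02531219]
224 [(np.float64(525.0), np.float64(-109.0), np.float64(12.0)), (np.float64(528.0), np.float64(-114.0), np.float64(12.0)), (np.float64(533.0), np.float64(-118.0), np.float64(18.0)), (np.float64(533.0), np.float64(-124.0), np.float64(11.0)), (np.float64(537.0), np.float64(-129.0), np.float64(12.0))]
228 [(np.float64(525.0), np.float64(-109.0), np.float64(19.0)), (np.float64(528.0), np.float64(-114.0), np.float64(19.0)), (np.float64(533.0), np.float64(-118.0), np.float64(25.0)), (np.float64(533.0), np.float64(-123.0), np.float64(19.0)), (np.float64(537.0), np.float64(-129.0), np.float64(18.0))]
235 [(np.float64(525.0), np.float64(-110.0), np.float64(30.0)), (np.float64(528.0), np.float64(-114.0), np.float64(31.0)), (np.float64(531.0), np.float64(-119.0), np.float64(31.0)), (np.float64(533.0), np.float64(-123.0), np.float64(29.0)), (np.float64(536.0), np.float64(-129.0), np.float64(29.0))]
240 [(np.float64(524.0), np.float64(
[... 1192 characters left out ...]
float64(-117.0), np.float64(51.0)), (np.float64(511.0), np.float64(-124.0), np.float64(37.0)), (np.float64(514.0), np.float64(-129.0), np.float64(37.0)), (np.float64(516.0), np.float64(-133.0), np.float64(36.0)), (np.float64(531.0), np.float64(-129.0), np.float64(68.0))]
290 [(np.float64(509.0), np.float64(-120.0), np.float64(53.0)), (np.float64(503.0), np.float64(-129.0), np.float64(36.0)), (np.float64(507.0), np.float64(-133.0), np.float64(38.0)), (np.float64(509.0), np.float64(-138.0), np.float64(37.0)), (np.float64(528.0), np.float64(-130.0), np.float64(74.0))]
(np.float64(291.1848786537356), np.float64(240.35419498860978))
(np.float64(291.02815997794556), np.float64(225.78510274760143))
```

View pics/w4c.png

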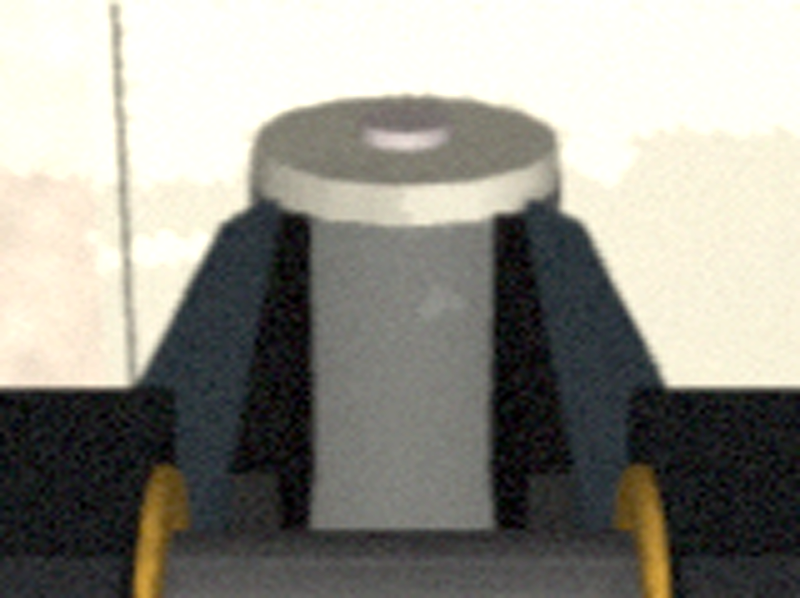

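```bash
python3 - <<'E'
from h import *
for n in('w3','w4'):
    f=load(n); P=cloud(f)
    print(n)
    for v in (244,247,250,254,258,264,272,280): print(v,[ (u,*map(int,(P[v,u]*1000).round(0))) for u in range(*( (222,256,5) if n=='w3' else (238,275,5)))])
E
```

```text
w3
244 [(222, 471, -93, -1), (227, 474, -96, 1), (232, 475, -100, -1), (237, 515, -97, 91), (242, 483, -106, 8), (247, 483, -110, 3), (252, 485, -113, 4)]
247 [(222, 469, -94, -1), (227, 471, -98, -1), (232, 514, -96, 94), (237, 516, -98, 96), (242, 515, -100, 92), (247, 480, -111, 3), (252, 483, -114, 4)]
250 [(222, 467, -95, -1), (227, 513, -94, 98), (232, 514, -96, 99), (237, 515, -98, 98), (242, 515, -101, 95), (247, 478, -112, 3), (252, 480, -115, 3)]
254 [(222, 464, -97, 1), (227, 514, -95, 104), (232, 514, -97, 103), (237, 515, -99, 103), (242, 515, -101, 99), (247, 475, -113, 3), (252, 477, -117, 3)]
258 [(222, 513, -94, 109), (227, 514, -96, 108), (232, 515, -98, 108), (237, 515, -100, 106), (242, 516, -102, 106), (247, 472, -115, 3), (252, 474, -118, 3)]
264 [(222, 513, -95, 115), (227, 514, -96, 115), (232, 515, -98, 115), (237, 515, -101, 112), (242, 514, -103, 108), (247, 507, -107, 90), (252, 470, -121, 4)]
272 [(222, 513, -96, 122), (227, 515, -98, 123), (232, 514, -100, 120), (237, 515, -102, 120), (242, 512, -105, 110), (247, 504, -109, 90), (252, 464, -124, 3)]
280 
[... 886 characters left out ...]
104, 4), (243, 495, -107, 3), (248, 496, -109, 3), (253, 520, -105, 54), (258, 521, -107, 53), (263, 520, -110, 50), (268, 521, -112, 49), (273, 517, -117, 34)]
264 [(238, 490, -106, 3), (243, 492, -108, 4), (248, 519, -104, 60), (253, 520, -106, 60), (258, 521, -108, 60), (263, 521, -110, 57), (268, 522, -112, 57), (273, 514, -118, 34)]
272 [(238, 485, -108, 3), (243, 518, -103, 68), (248, 519, -105, 68), (253, 521, -107, 69), (258, 521, -109, 68), (263, 521, -111, 66), (268, 522, -113, 65), (273, 510, -121, 35)]
280 [(238, 517, -102, 75), (243, 518, -104, 75), (248, 519, -106, 74), (253, 521, -107, 76), (258, 521, -109, 75), (263, 521, -111, 72), (268, 519, -114, 66), (273, 506, -123, 34)]
```

```bash
python3 - <<'E'
from h import *
for n,tz in(('w1',.1883),('w2',.1889),('w3',.065),('w4',.0102)):
    f=load(n); P=cloud(f); lo=[]
    Q=P[235:300,150:430].reshape(-1,3)
    h=Q[(Q[:,2]>tz+.005)&(Q[:,2]<tz+.2)][:,2]-tz
    print(n,np.percentile(h,[0,.5,1,2,5,10]).round(4))
    z=f['z_map'][235:300,150:430]; print(np.percentile(z[z>0],[0,1,5,20]))
E
```

```text
w1 [0.023  0.0244 0.0249 0.0255 0.0275 0.0304]
[0.12837845 0.13402857 0.14322956 0.17324355]
w2 [0.0232 0.0243 0.0248 0.0254 0.0273 0.0302]
[0.1282755  0.1339799  0.14311906 0.17323486]
w3 [0.0234 0.025  0.0256 0.0267 0.0301 0.0351]
[0.087632   0.08972904 0.09380283 0.1542401 ]
w4 [0.0051 0.0064 0.0073 0.009  0.0131 0.0176]
[0.08757612 0.08913708 0.09124537 0.14392195]
```

The wrist depth shows the fingertips ending about 25 mm above the reported TCP: they're at z≈0.035, only touching the top of the cell. The 18 mm width and 4.7 N agree with that. I'll open and go about 25 mm lower, checking the force.

>>> {"name": "jog_arm", "arguments": {
  "steps": [
    {"tx": 0, "ty": 0, "tz": 0.3, "ax": 0, "ay": 0, "az": 0, "grip": 0.52},
    {"tx": 0, "ty": 0, "tz": 0.3, "ax": 0, "ay": 0, "az": 0, "grip": 0.52},
    {"tx": 0, "ty": 0, "tz": 0.3, "ax": 0, "ay": 0, "az": 0, "grip": 0.52},
    {"tx": 0, "ty": 0, "tz": 0, "ax": 0, "ay": 0, "az": 0, "grip": 0.52},
    {"tx": 0, "ty": 0, "tz": -0.5, "ax": 0, "ay": 0, "az": 0, "grip": 0.52},
    {"tx": 0, "ty": 0, "tz": -1, "ax": 0, "ay": 0, "az": 0, "grip": 0.52},
    {"tx": 0, "ty": 0, "tz": -1.5, "ax": 0, "ay": 0, "az": 0, "grip": 0.52},
    {"tx": 0, "ty": 0, "tz": -1.5, "ax": 0, "ay": 0, "az": 0, "grip": 0.52}
  ]
}}

```text
clock: 4.25
eef_pos: [0.5126, -0.1286, -0.0061]
tool_rot: [-179.9, 0.1, 30.5]
force: [0.6, -0.2, 0.1]
grip_width: 0.044
```

```bash
python3 - <<'E'
from h import *
f=save('wrist','w5'); c=f['img'][180:330,190:390,::-1]; cv2.imwrite('pics/w5c.png',np.clip(cv2.resize(c,None,fx=4,fy=4,interpolation=2)*1.7,0,255).astype(np.uint8));s=get_state();print(s['eef_pos'],s['force'],s['grip_width'])
E
```

```text
[ 0.51282788 -0.12861515 -0.00567768] [ 0.45693964 -0.2031553  -0.22602771] 0.04375929861486483
```

View pics/w5c.png

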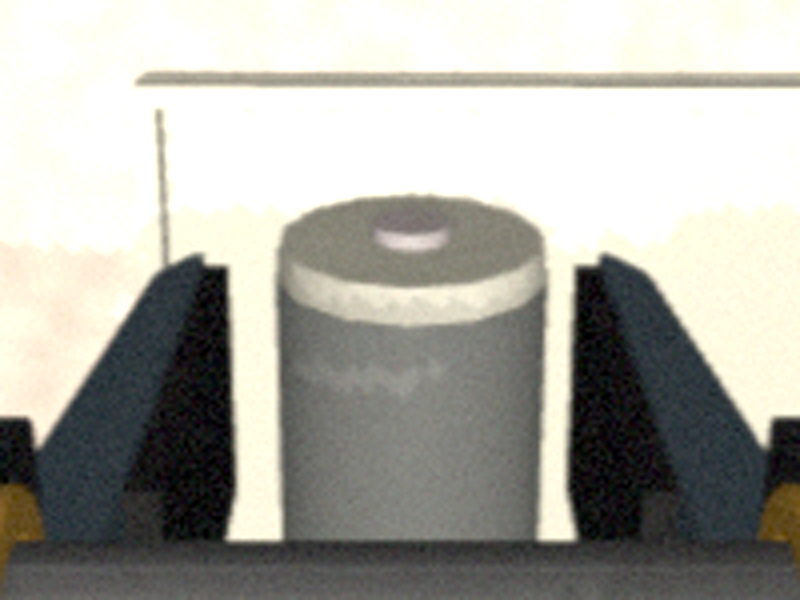

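>>> {"name": "jog_arm", "arguments": {
  "steps": [
    {"tx": 0, "ty": 0, "tz": -0.5, "ax": 0, "ay": 0, "az": 0, "grip": 0.52},
    {"tx": 0, "ty": 0, "tz": -0.8, "ax": 0, "ay": 0, "az": 0, "grip": 0.52},
    {"tx": 0, "ty": 0, "tz": -0.9, "ax": 0, "ay": 0, "az": 0, "grip": 0.52},
    {"tx": 0, "ty": 0, "tz": -0.9, "ax": 0, "ay": 0, "az": 0, "grip": 0.52},
    {"tx": 0, "ty": 0, "tz": -0.9, "ax": 0, "ay": 0, "az": 0, "grip": 0.56},
    {"tx": 0, "ty": 0, "tz": -0.9, "ax": 0, "ay": 0, "az": 0, "grip": 0.6},
    {"tx": 0, "ty": 0, "tz": -0.9, "ax": 0, "ay": 0, "az": 0, "grip": 0.65},
    {"tx": 0, "ty": 0, "tz": -0.9, "ax": 0, "ay": 0, "az": 0, "grip": 0.8},
    {"tx": 0, "ty": 0, "tz": -0.9, "ax": 0, "ay": 0, "az": 0, "grip": 0.8},
    {"tx": 0, "ty": 0, "tz": -0.9, "ax": 0, "ay": 0, "az": 0, "grip": 0.8}
  ]
}}

```text
clock: 5.3
eef_pos: [0.5133, -0.1288, -0.0141]
tool_rot: [180.0, -0.0, 30.5]
force: [-0.2, -0.0, 1.7]
grip_width: 0.0334
```

```bash
python3 - <<'E'
from h import *
s=get_state();print(s['eef_pos'],s['force'],s['grip_width'])
E
```

```text
[ 0.51328454 -0.12878324 -0.01410123] [-0.18214618 -0.01182228  1.65002538] 0.033352690235471785
```

>>> {"name": "jog_arm", "arguments": {
  "steps": [
    {"tx": 0, "ty": 0, "tz": 1, "ax": 0, "ay": 0, "az": 0, "grip": 0.8},
    {"tx": 0, "ty": 0, "tz": 3, "ax": 0, "ay": 0, "az": 0, "grip": 0.8},
    {"tx": 0, "ty": 0, "tz": 6, "ax": 0, "ay": 0, "az": 0, "grip": 0.8},
    {"tx": 0, "ty": 1, "tz": 10, "ax": 0, "ay": 0, "az": 0, "grip": 0.8},
    {"tx": -0.5, "ty": 3, "tz": 14, "ax": 0, "ay": 0, "az": 0, "grip": 0.8},
    {"tx": -1, "ty": 6, "tz": 17, "ax": 0, "ay": 0, "az": -0.1, "grip": 0.8},
    {"tx": -2, "ty": 10, "tz": 18, "ax": 0, "ay": 0, "az": -0.22, "grip": 0.8},
    {"tx": -3, "ty": 14, "tz": 18, "ax": 0, "ay": 0, "az": -0.34, "grip": 0.8},
    {"tx": -4, "ty": 18, "tz": 18, "ax": 0, "ay": 0, "az": -0.46, "grip": 0.8},
    {"tx": -5, "ty": 22, "tz": 18, "ax": 0, "ay": 0, "az": -0.58, "grip": 0.8},
    {"tx": -6, "ty": 26, "tz": 18, "ax": 0, "ay": 0, "az": -0.7, "grip": 0.8},
    {"tx": -7, "ty": 30, "tz": 18, "ax": 0, "ay": 0, "az": -0.8, "grip": 0.8},
    {"tx": -7.6, "ty": 33, "tz": 18, "ax": 0, "ay": 0, "az": -0.833, "grip": 0.8},
    {"tx": -7.6, "ty": 34.2, "tz": 18, "ax": 0, "ay": 0, "az": -0.833, "grip": 0.8},
    {"tx": -7.6, "ty": 34.2, "tz": 18, "ax": 0, "ay": 0, "az": -0.833, "grip": 0.8},
    {"tx": -7.6, "ty": 34.2, "tz": 18, "ax": 0, "ay": 0, "az": -0.833, "grip": 0.8}
  ]
}}

```text
clock: 6.9
eef_pos: [0.4372, 0.2126, 0.166]
tool_rot: [180.0, -0.0, -17.2]
force: [0.1, -0.6, -0.6]
grip_width: 0.0334
```

```bash
python3 - <<'E'
from h import *
f=save('wrist','w6'); save('top','top6'); save('scene','scene6'); cv2.imwrite('pics/w6b.png',np.clip(f['img'][:,:,::-1].astype(float)*1.4,0,255).astype(np.uint8));s=get_state();print(s['eef_pos'],s['tool_rot'],s['force'],s['grip_width'])
E
```

```text
[0.43738457 0.2121969  0.16589121] [ 1.79989060e+02  1.27404474e-03 -1.73153024e+01] [ 0.29605897 -0.19406613 -1.27572009] 0.03325560023776512
```

View pics/w6b.png

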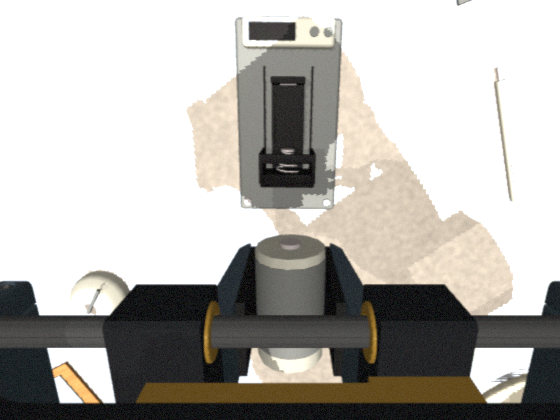

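The cell is held straight, with its button at (290,245). The logger spans u 238–340, v 17–208. I'll zoom in to measure it.

```bash
python3 - <<'E'
from h import *
f=load('w6'); c=f['img'][5:215,225:350,::-1]; c=np.clip(cv2.resize(c,None,fx=4,fy=2.85,interpolation=2)*1.9,0,255).astype(np.uint8); cv2.imwrite('pics/w6c.png',c)
P=cloud(f)
for v in range(60,200,6): print(v,(P[v,288]*1000).round(0),(P[v,270]*1000).round(0))
E
```

```text
60 [556. 177.   8.] [561. 193.   7.]
66 [552. 179.   7.] [557. 194.   7.]
72 [547. 180.   7.] [552. 196.   8.]
78 [540. 182.  31.] [545. 197.  32.]
84 [536. 184.  31.] [542. 199.   6.]
90 [532. 185.  13.] [537. 201.   5.]
96 [527. 186.  12.] [532. 202.   9.]
102 [522. 188.  12.] [527. 204.   8.]
108 [517. 190.  13.] [522. 206.   7.]
114 [512. 191.  12.] [516. 207.   8.]
120 [506. 193.  15.] [511. 209.   7.]
126 [501. 194.  14.] [506. 211.   7.]
132 [496. 196.  12.] [501. 213.   7.]
138 [491. 198.  14.] [495. 214.   7.]
144 [485. 199.  13.] [490. 216.   7.]
150 [482. 200.  36.] [484. 218.   6.]
156 [480. 201.  60.] [484. 215.  59.]
162 [475. 202.  59.] [480. 217.  59.]
168 [464. 206.  15.] [469. 223.  15.]
174 [463. 206.  47.] [468. 221.  47.]
180 [458. 208.  48.] [463. 223.  47.]
186 [453. 209.  47.] [458. 224.  47.]
192 [439. 214.   7.] [445. 231.   7.]
198 [433. 216.   7.] [439. 233.   8.]
```

View pics/w6c.png

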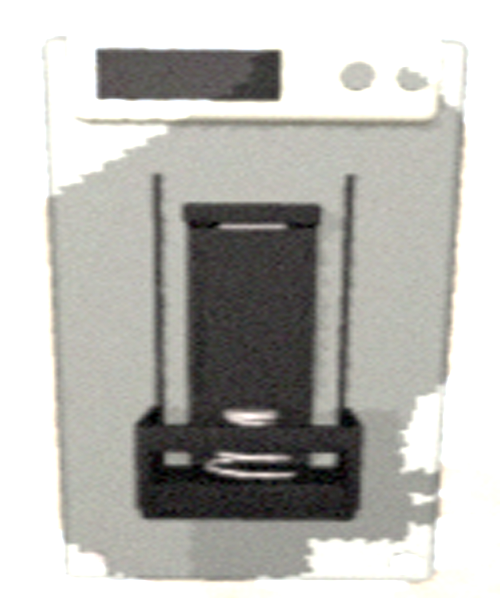

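```bash
python3 - <<'E'
from h import *
from scipy.ndimage import label
for n in ('w6','top6'):
    f=load(n); P=cloud(f); H,W,_=P.shape
    near=(np.hypot(P[...,0]-.504,P[...,1]-.192)<.095)
    a=np.radians(-17.3); ex=np.array([np.cos(a),np.sin(a)]); ey=np.array([-ex[1],ex[0]])
    L=np.stack([(P[...,:2]-[.504,.192])@ex,(P[...,:2]-[.504,.192])@ey],-1)
    C={}
    for nm,(z0,z1,x0,x1) in dict(strap=(.056,.064,-.05,.0),block=(.044,.052,-.08,-.03),wall=(.0295,.035,.015,.06),white=(.0195,.025,.05,.1)).items():
        m=near&(P[...,2]>z0)&(P[...,2]<z1)&(L[...,0]>x0)&(L[...,0]<x1)
        if n[0]=='w': m[210:]=0
        q=L[m]*1000; 
        if len(q)<5: continue
        print(n,nm,len(q),'x',np.percentile(q[:,0],[1,50,99]).round(1),'y',np.percentile(q[:,1],[1,50,99]).round(1), 'z',(P[m][:,2].mean()*1000).round(1))
    m=near&(P[...,2]>.004)&(P[...,2]<.011)
    if n[0]=='w':
        m[210:]=0
        # plate outline via edges in image: minAreaRect of L for plate+all
        mm=near&(P[...,2]>.005)&(P[...,2]<.07); mm[210:]=0
        lab,k=label(mm); big=np.argmax(np.bincount(lab.ravel())[1:])+1
        q=(P[lab==big][:,:2]*1000).astype(np.float32)
        print(cv2.minAreaRect(q))
E
```

```text
w6 strap 717 x [-47.6 -28.8 -23.9] y [-20.9   2.   26.6] z 59.2
w6 block 677 x [-54.8 -48.4 -42. ] y [-19.5   2.1  25.3] z 47.1
w6 wall 280 x [32.7 35.9 39.1] y [-12.4   2.2  16.8] z 31.2
w6 white 2655 x [64.2 75.4 86.6] y [-36.7   1.4  40. ] z 21.9
((505.6982727050781, 193.96890258789062), (95.68368530273438, 173.8775177001953), 72.20191192626953)
top6 strap 40 x [-44.9 -29.9 -25.6] y [-21.5  -6.4  15.8] z 60.1
top6 block 8 x [-46.1 -43.9 -34.8] y [-21.8 -20.7 -10.5] z 47.9
top6 wall 17 x [32.1 35.2 37.7] y [-11.5   3.1  14.9] z 32.2
top6 white 134 x [62.8 74.5 85.5] y [-37.6  -0.8  40.7] z 22.1
```

```bash
cat >> h.py <<'E'
from scipy.optimize import least_squares
from scipy.spatial.transform import Rotation as Ro
def toolcloud(f,s):
    T=Ro.from_euler('xyz',s['tool_rot'],degrees=True).as_matrix()
    return (cloud(f)-s['eef_pos'])@T
def fitcell(f,s,box=(230,312,262,318)):
    """in tool frame: axis ~ x. returns y0,slopes,z0, and front end x"""
    Q=toolcloud(f,s); q=Q[box[0]:box[1],box[2]:box[3]].reshape(-1,3); q=q[(q[:,2]<-.015)&(q[:,2]>-.075)&(abs(q[:,1])<.016)&(q[:,0]>-.04)]
    b=q[(q[:,0]<.016)]
    def res(p):
        y=b[:,1]-p[0]-p[1]*b[:,0]; z=b[:,2]-p[2]-p[3]*b[:,0]; return np.hypot(y,z)-.017
    r=least_squares(res,[0,0,-.036,0],loss='soft_l1',f_scale=.001)
    return r,q
E
python3 - <<'E'
from h import *
f=load('w6'); s=get_state(); s['eef_pos']=np.array([.4373,.2124,.1660]); s['tool_rot']=np.array([180,0,-17.25])
r,q=fitcell(f,s); p=r.x; print(p,np.degrees(p[1]),np.degrees(p[3]),np.sqrt(np.mean(r.fun**2)),len(q))
# front end plane: points with low height on axis
e=q[(q[:,0]>.012)]; y=e[:,1]-p[0]-p[1]*e[:,0]; z=e[:,2]-p[2]-p[3]*e[:,0]; rr=np.hypot(y,z)
print(np.percentile(e[:,0],[50,90,99,100]), np.median(e[(rr<.015)&(rr>.007)][:,0]), np.median(e[rr<.004][:,0]))
E
```

```text
[-0.00021495  0.00307581 -0.03444202  0.00044748] 0.17623088099061202 0.025638612710399994 0.0005034780475145143 4240
[0.01949288 0.0201539  0.02190722 0.02231536] 0.019728749321990913 0.021677390422423677
```

>>> {"name": "jog_arm", "arguments": {
  "steps": [
    {"tx": 3, "ty": -0.9, "tz": 0, "ax": -0.03, "ay": -0.095, "az": -0.01, "grip": 0.8},
    {"tx": 6, "ty": -1.8, "tz": 0, "ax": -0.06, "ay": -0.19, "az": -0.01, "grip": 0.8},
    {"tx": 9, "ty": -2.6, "tz": -1, "ax": -0.09, "ay": -0.285, "az": -0.01, "grip": 0.8},
    {"tx": 11.5, "ty": -3.3, "tz": -3, "ax": -0.1227, "ay": -0.3822, "az": -0.01, "grip": 0.8},
    {"tx": 12.4, "ty": -3.6, "tz": -5, "ax": -0.1227, "ay": -0.3822, "az": -0.01, "grip": 0.8},
    {"tx": 12.4, "ty": -3.6, "tz": -7, "ax": -0.1227, "ay": -0.3822, "az": -0.01, "grip": 0.8},
    {"tx": 12.4, "ty": -3.6, "tz": -8, "ax": -0.1227, "ay": -0.3822, "az": -0.01, "grip": 0.8},
    {"tx": 12.4, "ty": -3.6, "tz": -8, "ax": -0.1227, "ay": -0.3822, "az": -0.01, "grip": 0.8},
    {"tx": 12.4, "ty": -3.6, "tz": -8, "ax": -0.1227, "ay": -0.3822, "az": -0.01, "grip": 0.8}
  ]
}}

```text
clock: 7.95
eef_pos: [0.5615, 0.177, 0.0864]
tool_rot: [179.9, -23.0, -17.8]
force: [0.1, -0.1, -1.7]
grip_width: 0.0332
```

```bash
cat >> h.py <<'E'
C=np.array([.5058,.1941]); PS=np.radians(-17.8); EX=np.array([np.cos(PS),np.sin(PS)]); EY=np.array([-EX[1],EX[0]])
def Fnow(s=None):
    """flat-end centre in cradle frame, mm, tilt deg, yaw err"""
    s=s or get_state(); T=Ro.from_euler('xyz',s['tool_rot'],degrees=True).as_matrix()
    F=s['eef_pos']+T@np.array([-.0403,-.0001,-.0344]); a=T[:,0]
    d=F[:2]-C
    return dict(F=np.round([d@EX*1e3,d@EY*1e3,F[2]*1e3],2),tilt=round(float(np.degrees(np.arcsin(a[2]))),2),yawerr=round(float(np.degrees(np.arctan2(a[:2]@EY,a[:2]@EX))),2),roll=round(float(np.degrees(np.arcsin(T[2,1]))),2),fx=round(float(s['force'][:2]@EX),2),fy=round(float(s['force'][:2]@EY),2),fz=round(float(s['force'][2]),2),w=s['grip_width'],t=s['clock'])
E
python3 - <<'E'
from h import *
print(Fnow()); f=save('wrist','w7'); save('scene','s7'); print(Fnow())
cv2.imwrite('pics/w7b.png',np.clip(f['img'][:,:,::-1].astype(float)*1.5,0,255).astype(np.uint8))
E
```

```text
{'F': array([  7.72,   0.9 , 102.31]), 'tilt': 23.02, 'yawerr': -0.05, 'roll': 0.09, 'fx': 0.08, 'fy': -0.03, 'fz': -1.7, 'w': 0.033221670210072295, 't': 7.95}
{'F': array([  7.82,   1.28, 102.74]), 'tilt': 23.07, 'yawerr': -0.05, 'roll': 0.05, 'fx': -0.53, 'fy': 0.48, 'fz': -0.99, 'w': 0.033350683894754755, 't': 8.05}
```

View pics/w7b.png

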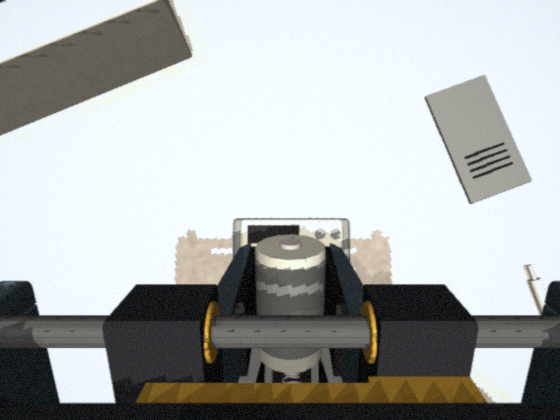

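The cell, centred at u≈291, lines up with the logger's white block (234–350, centre 292). I'll lower it to the start point for the insertion.

>>> {"name": "jog_arm", "arguments": {
  "steps": [
    {"tx": -0.03, "ty": -0.1, "tz": -2, "ax": 0, "ay": 0, "az": 0, "grip": 0.8},
    {"tx": -0.03, "ty": -0.1, "tz": -4, "ax": 0, "ay": 0, "az": 0, "grip": 0.8},
    {"tx": -0.03, "ty": -0.1, "tz": -5.2, "ax": 0, "ay": 0, "az": 0, "grip": 0.8},
    {"tx": -0.03, "ty": -0.1, "tz": -5.5, "ax": 0, "ay": 0, "az": 0, "grip": 0.8},
    {"tx": -0.03, "ty": -0.1, "tz": -5.5, "ax": 0, "ay": 0, "az": 0, "grip": 0.8},
    {"tx": -0.03, "ty": -0.1, "tz": -5.5, "ax": 0, "ay": 0, "az": 0, "grip": 0.8}
  ]
}}

```text
clock: 8.65
eef_pos: [0.5614, 0.1764, 0.0318]
tool_rot: [179.9, -23.1, -17.8]
force: [0.0, 0.8, -1.3]
grip_width: 0.0334
```

```bash
python3 - <<'E'
from h import *
f=save('scene','s8'); print(Fnow())
w=save('wrist','w8')
c=f['img'][130:240,290:400,::-1]
a=np.clip(cv2.resize(c,None,fx=4.5,fy=4.5,interpolation=2)*1.8,0,255).astype(np.uint8)
cv2.imwrite('pics/s8b.png',a)
E
```

```text
{'F': array([ 7.77,  0.36, 47.67]), 'tilt': 23.07, 'yawerr': -0.04, 'roll': 0.05, 'fx': -0.2, 'fy': -0.45, 'fz': -0.65, 'w': 0.033713471955460664, 't': 8.7}
```

View pics/s8b.png

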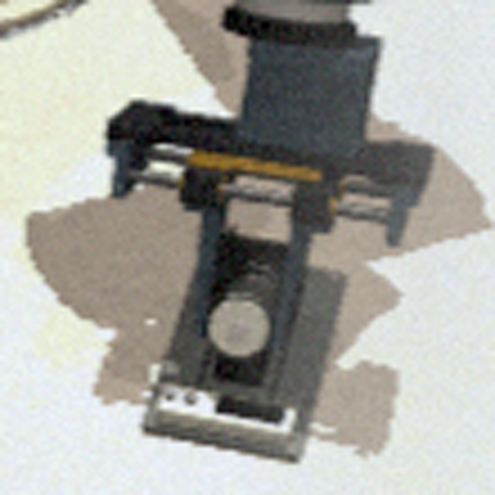

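The scene view shows the tilted cell, button end up at crop (240,320), between the fingers and over the cradle. I'll slide it in to just before the spring.

>>> {"name": "jog_arm", "arguments": {
  "steps": [
    {"tx": -0.4, "ty": 0.12, "tz": -0.2, "ax": 0, "ay": 0, "az": 0, "grip": 0.8},
    {"tx": -0.8, "ty": 0.24, "tz": -0.42, "ax": 0, "ay": 0, "az": 0, "grip": 0.8},
    {"tx": -1.2, "ty": 0.37, "tz": -0.64, "ax": 0, "ay": 0, "az": 0, "grip": 0.8},
    {"tx": -1.6, "ty": 0.49, "tz": -0.86, "ax": 0, "ay": 0, "az": 0, "grip": 0.8},
    {"tx": -2.0, "ty": 0.62, "tz": -1.08, "ax": 0, "ay": 0, "az": 0, "grip": 0.8},
    {"tx": -2.35, "ty": 0.73, "tz": -1.28, "ax": 0, "ay": 0, "az": 0, "grip": 0.8},
    {"tx": -2.55, "ty": 0.8, "tz": -1.4, "ax": 0, "ay": 0, "az": 0, "grip": 0.8},
    {"tx": -2.55, "ty": 0.8, "tz": -1.4, "ax": 0, "ay": 0, "az": 0, "grip": 0.8},
    {"tx": -2.55, "ty": 0.8, "tz": -1.4, "ax": 0, "ay": 0, "az": 0, "grip": 0.8}
  ]
}}

```text
clock: 9.65
eef_pos: [0.5355, 0.1843, 0.0168]
tool_rot: [179.9, -23.0, -17.8]
force: [0.4, -0.0, -0.8]
grip_width: 0.0334
```

```bash
python3 - <<'E'
from h import *
for i in range(3): print(Fnow()); w=save('wrist','w9')
E
```

```text
{'F': array([-19.29,  -0.06,  32.74]), 'tilt': 23.0, 'yawerr': -0.01, 'roll': 0.09, 'fx': 0.36, 'fy': 0.1, 'fz': -0.75, 'w': 0.03344735241701851, 't': 9.65}
{'F': array([-19.19,  -0.1 ,  32.8 ]), 'tilt': 23.01, 'yawerr': -0.02, 'roll': 0.09, 'fx': 0.25, 'fy': 0.64, 'fz': -1.49, 'w': 0.03378533877559869, 't': 9.7}
{'F': array([-19.16,  -0.09,  32.82]), 'tilt': 23.01, 'yawerr': -0.02, 'roll': 0.09, 'fx': -0.24, 'fy': 0.45, 'fz': -1.61, 'w': 0.033158425506192864, 't': 9.75}
```

>>> {"name": "jog_arm", "arguments": {
  "steps": [
    {"tx": -0.1, "ty": 0.03, "tz": 0, "ax": 0, "ay": 0, "az": 0, "grip": 0.8},
    {"tx": -0.2, "ty": 0.06, "tz": 0, "ax": 0, "ay": 0, "az": 0, "grip": 0.8},
    {"tx": -0.3, "ty": 0.1, "tz": 0, "ax": 0, "ay": 0, "az": 0, "grip": 0.8},
    {"tx": -0.4, "ty": 0.13, "tz": 0, "ax": 0, "ay": 0, "az": 0, "grip": 0.8},
    {"tx": -0.45, "ty": 0.145, "tz": 0, "ax": 0, "ay": 0, "az": 0, "grip": 0.8},
    {"tx": -0.45, "ty": 0.145, "tz": 0, "ax": 0, "ay": 0, "az": 0, "grip": 0.8},
    {"tx": -0.45, "ty": 0.145, "tz": 0, "ax": 0, "ay": 0, "az": 0, "grip": 0.8}
  ]
}}

```text
clock: 10.5
eef_pos: [0.531, 0.1857, 0.0169]
tool_rot: [179.9, -23.0, -17.8]
force: [2.6, -1.3, -1.4]
grip_width: 0.0333
```

```bash
python3 - <<'E'
from h import *
L=[]
for i in range(6): d=Fnow(); L.append([*d['F'],d['fx'],d['fy'],d['fz']]); w=grab_frame('wrist')
print(d, np.mean(L,0).round(2),np.std(L,0).round(2))
E
```

```text
{'F': array([-24.05,  -0.15,  32.75]), 'tilt': 23.0, 'yawerr': -0.02, 'roll': 0.1, 'fx': 2.6, 'fy': -0.25, 'fz': -0.84, 'w': 0.03313181577588143, 't': 10.75} [-24.02  -0.13  32.76   2.27  -0.26  -1.42] [0.02 0.01 0.01 0.42 0.38 0.5 ]
```

The spring reads 2.3 N at 1.8 mm compression, just as my geometry predicts, so the cradle position is confirmed. Next I press it back.

>>> {"name": "jog_arm", "arguments": {
  "steps": [
    {"tx": -0.07, "ty": 0.02, "tz": 0, "ax": 0, "ay": 0, "az": 0, "grip": 0.8},
    {"tx": -0.14, "ty": 0.045, "tz": 0, "ax": 0, "ay": 0, "az": 0, "grip": 0.8},
    {"tx": -0.21, "ty": 0.067, "tz": 0, "ax": 0, "ay": 0, "az": 0, "grip": 0.8},
    {"tx": -0.28, "ty": 0.09, "tz": 0, "ax": 0, "ay": 0, "az": 0, "grip": 0.8},
    {"tx": -0.35, "ty": 0.112, "tz": 0, "ax": 0, "ay": 0, "az": 0, "grip": 0.8},
    {"tx": -0.42, "ty": 0.135, "tz": 0, "ax": 0, "ay": 0, "az": 0, "grip": 0.8},
    {"tx": -0.48, "ty": 0.154, "tz": 0, "ax": 0, "ay": 0, "az": 0, "grip": 0.8},
    {"tx": -0.54, "ty": 0.173, "tz": 0, "ax": 0, "ay": 0, "az": 0, "grip": 0.8},
    {"tx": -0.54, "ty": 0.173, "tz": 0, "ax": 0, "ay": 0, "az": 0, "grip": 0.8},
    {"tx": -0.54, "ty": 0.173, "tz": 0, "ax": 0, "ay": 0, "az": 0, "grip": 0.8}
  ]
}}

```text
clock: 11.8
eef_pos: [0.5256, 0.1875, 0.0169]
tool_rot: [179.9, -23.0, -17.8]
force: [3.8, -2.4, -2.2]
grip_width: 0.0336
```

```bash
python3 - <<'E'
from h import *
L=[]
for i in range(6): d=Fnow(); L.append([*d['F'],d['fx'],d['fy'],d['fz']]); w=save('wrist','w10')
print(d, np.mean(L,0).round(2),np.std(L,0).round(2))
s=get_state()
r,q=fitcell(w,s); p=r.x; print(p,np.degrees(p[1]),np.degrees(p[3]),np.sqrt(np.mean(r.fun**2)))
e=q[(q[:,0]>.012)]; y=e[:,1]-p[0]-p[1]*e[:,0]; z=e[:,2]-p[2]-p[3]*e[:,0]; rr=np.hypot(y,z)
print(np.median(e[(rr<.015)&(rr>.007)][:,0]), np.median(e[rr<.004][:,0]))
E
```

```text
{'F': array([-29.65,  -0.08,  32.79]), 'tilt': 23.01, 'yawerr': -0.02, 'roll': 0.09, 'fx': 5.49, 'fy': 0.36, 'fz': -1.72, 'w': 0.03371163062459087, 't': 12.05} [-29.64  -0.08  32.79   5.05  -0.31  -1.96] [0.01 0.01 0.01 0.38 0.94 0.48]
[ 5.47133190e-07  5.03909865e-03 -3.47848077e-02  1.57212128e-03] 0.28871908505507043 0.09007591427986233 0.0005227124498103312
0.019637531817212703 0.02164215653822082
```

>>> {"name": "jog_arm", "arguments": {
  "steps": [
    {"tx": -0.06, "ty": 0.02, "tz": -0.1, "ax": 0.0067, "ay": 0.0208, "az": 0, "grip": 0.8},
    {"tx": -0.12, "ty": 0.039, "tz": -0.2, "ax": 0.0133, "ay": 0.0415, "az": 0, "grip": 0.8},
    {"tx": -0.18, "ty": 0.058, "tz": -0.3, "ax": 0.02, "ay": 0.0623, "az": 0, "grip": 0.8},
    {"tx": -0.242, "ty": 0.078, "tz": -0.395, "ax": 0.0267, "ay": 0.0831, "az": 0, "grip": 0.8},
    {"tx": -0.29, "ty": 0.093, "tz": -0.48, "ax": 0.032, "ay": 0.0997, "az": 0, "grip": 0.8},
    {"tx": -0.34, "ty": 0.109, "tz": -0.565, "ax": 0.0373, "ay": 0.1163, "az": 0, "grip": 0.8},
    {"tx": -0.388, "ty": 0.124, "tz": -0.648, "ax": 0.0427, "ay": 0.1329, "az": 0, "grip": 0.8},
    {"tx": -0.388, "ty": 0.124, "tz": -0.648, "ax": 0.0427, "ay": 0.1329, "az": 0, "grip": 0.8},
    {"tx": -0.388, "ty": 0.124, "tz": -0.648, "ax": 0.0427, "ay": 0.1329, "az": 0, "grip": 0.8}
  ]
}}

```text
clock: 13.0
eef_pos: [0.5222, 0.1888, 0.0105]
tool_rot: [179.9, -15.0, -17.8]
force: [5.1, -1.3, -1.5]
grip_width: 0.0336
```

```bash
python3 - <<'E'
from h import *
L=[]
for i in range(5): d=Fnow(); L.append([*d['F'],d['fx'],d['fy'],d['fz']]); w=save('wrist','w11')
print(d, np.mean(L,0).round(2),np.std(L,0).round(2))
s=get_state()
r,q=fitcell(w,s); p=r.x; print(p,np.degrees(p[1]),np.degrees(p[3]))
e=q[(q[:,0]>.012)]; y=e[:,1]-p[0]-p[1]*e[:,0]; z=e[:,2]-p[2]-p[3]*e[:,0]; rr=np.hypot(y,z)
print(np.median(e[(rr<.015)&(rr>.007)][:,0]), np.median(e[rr<.004][:,0]))
c=w['img'][150:330,200:380,::-1]; cv2.imwrite('pics/w11c.png',np.clip(cv2.resize(c,None,fx=3.3,fy=3.3,interpolation=2)*1.7,0,255).astype(np.uint8))
# wall top points visible?
P=cloud(w); L2=np.stack([(P[...,:2]-C)@EX,(P[...,:2]-C)@EY,P[...,2]],-1)*1000
for nm,(z0,z1,x0,x1) in dict(wall=(29,35,20,50),white=(19,25,50,95)).items():
    m=(L2[...,2]>z0)&(L2[...,2]<z1)&(L2[...,0]>x0)&(L2[...,0]<x1)&(abs(L2[...,1])<45); q=L2[m]
    if len(q): print(nm,len(q),np.percentile(q[:,0],[1,50,99]).round(1),np.percentile(q[:,1],[1,50,99]).round(1))
E
```

```text
{'F': array([-30.72,   0.14,  33.27]), 'tilt': 15.05, 'yawerr': -0.02, 'roll': 0.06, 'fx': 6.14, 'fy': -0.49, 'fz': -1.79, 'w': 0.033539007055904964, 't': 13.2} [-30.67   0.13  33.26   5.58  -0.19  -1.62] [0.05 0.01 0.01 0.4  0.27 0.25]
[ 1.12852526e-05 -2.73631714e-03 -3.46578257e-02  1.42186567e-03] -0.15677942329388872 0.08146690176158089
0.019697789041482783 0.021707110267638937
wall 720 [30.9 34.8 38. ] [-15.1  -0.3  14.4]
white 5938 [63.1 74.  85.9] [-38.9  -0.3  38.1]
```

View pics/w11c.png

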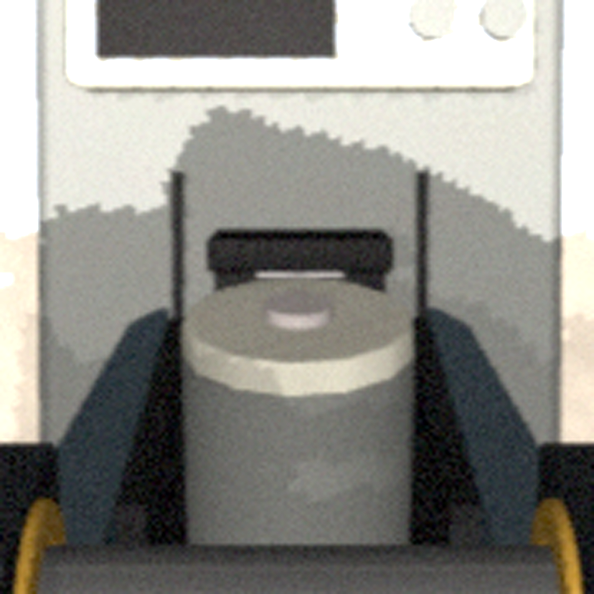

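The end wall (dark bar, crop v 232–275) is just beyond the button end. Its inner face measures 31–32 mm and the cell's lower corner is at 31.7, so I'll press about 0.7 mm further back before lowering.

>>> {"name": "jog_arm", "arguments": {
  "steps": [
    {"tx": -0.035, "ty": 0.005, "tz": 0, "ax": 0, "ay": 0, "az": 0, "grip": 0.8},
    {"tx": -0.07, "ty": 0.01, "tz": 0, "ax": 0, "ay": 0, "az": 0, "grip": 0.8},
    {"tx": -0.07, "ty": 0.01, "tz": 0, "ax": 0, "ay": 0, "az": 0, "grip": 0.8},
    {"tx": -0.12, "ty": 0.026, "tz": -0.098, "ax": 0.0062, "ay": 0.0194, "az": 0, "grip": 0.8},
    {"tx": -0.17, "ty": 0.042, "tz": -0.196, "ax": 0.0124, "ay": 0.0388, "az": 0, "grip": 0.8},
    {"tx": -0.219, "ty": 0.058, "tz": -0.293, "ax": 0.0187, "ay": 0.0582, "az": 0, "grip": 0.8},
    {"tx": -0.219, "ty": 0.058, "tz": -0.293, "ax": 0.0187, "ay": 0.0582, "az": 0, "grip": 0.8}
  ]
}}

```text
clock: 13.95
eef_pos: [0.5204, 0.1894, 0.0076]
tool_rot: [180.0, -11.5, -17.8]
force: [5.1, -2.3, -1.2]
grip_width: 0.0333
```

```bash
python3 - <<'E'
from h import *
L=[]
for i in range(4): d=Fnow(); L.append([*d['F'],d['fx'],d['fy'],d['fz']]); w=save('wrist','w12')
print(d, np.mean(L,0).round(2),np.std(L,0).round(2))
c=w['img'][150:330,200:380,::-1]; cv2.imwrite('pics/w12c.png',np.clip(cv2.resize(c,None,fx=3.3,fy=3.3,interpolation=2)*1.7,0,255).astype(np.uint8))
E
```

```text
{'F': array([-31.27,   0.09,  33.21]), 'tilt': 11.56, 'yawerr': -0.03, 'roll': 0.05, 'fx': 5.45, 'fy': -0.34, 'fz': -1.8, 'w': 0.03343571523860054, 't': 14.1} [-31.13   0.1   33.22   5.76  -0.39  -1.27] [0.11 0.02 0.01 0.28 0.66 0.34]
```

View pics/w12c.png

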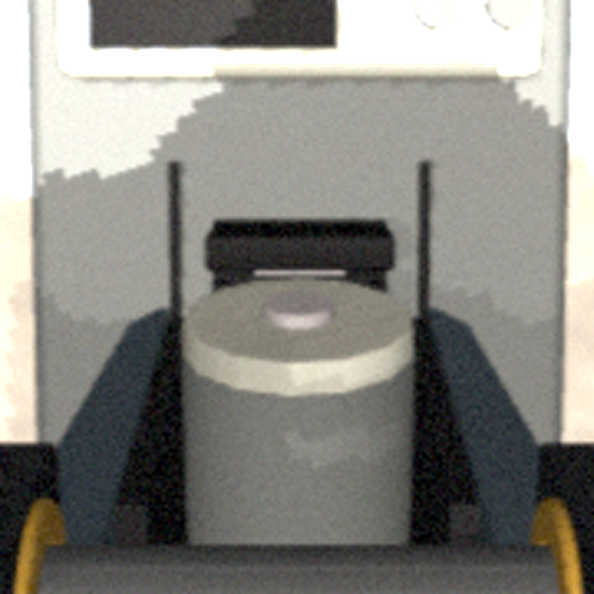

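The corner is now below the wall top, with a visible gap and no change in force. I'll keep lowering.

>>> {"name": "jog_arm", "arguments": {
  "steps": [
    {"tx": -0.07, "ty": 0.02, "tz": -0.135, "ax": 0.008, "ay": 0.0249, "az": 0, "grip": 0.8},
    {"tx": -0.136, "ty": 0.04, "tz": -0.27, "ax": 0.016, "ay": 0.0499, "az": 0, "grip": 0.8},
    {"tx": -0.203, "ty": 0.06, "tz": -0.405, "ax": 0.024, "ay": 0.0748, "az": 0, "grip": 0.8},
    {"tx": -0.27, "ty": 0.08, "tz": -0.529, "ax": 0.0311, "ay": 0.097, "az": 0, "grip": 0.8},
    {"tx": -0.337, "ty": 0.1, "tz": -0.653, "ax": 0.0383, "ay": 0.1191, "az": 0, "grip": 0.8},
    {"tx": -0.404, "ty": 0.12, "tz": -0.776, "ax": 0.0454, "ay": 0.1413, "az": 0, "grip": 0.8},
    {"tx": -0.404, "ty": 0.12, "tz": -0.776, "ax": 0.0454, "ay": 0.1413, "az": 0, "grip": 0.8},
    {"tx": -0.404, "ty": 0.12, "tz": -0.776, "ax": 0.0454, "ay": 0.1413, "az": 0, "grip": 0.8}
  ]
}}

```text
clock: 14.95
eef_pos: [0.5164, 0.1906, -0.0001]
tool_rot: [180.0, -3.1, -17.8]
force: [5.6, -1.4, 0.6]
grip_width: 0.0334
```

```bash
python3 - <<'E'
from h import *
L=[]
for i in range(5): d=Fnow(); L.append([*d['F'],d['fx'],d['fy'],d['fz']]); w=save('wrist','w13')
print(d, np.mean(L,0).round(2),np.std(L,0).round(2))
s=get_state()
r,q=fitcell(w,s); p=r.x; print(p,np.degrees(p[1]),np.degrees(p[3]))
c=w['img'][150:330,200:380,::-1]; cv2.imwrite('pics/w13c.png',np.clip(cv2.resize(c,None,fx=3.3,fy=3.3,interpolation=2)*1.7,0,255).astype(np.uint8))
E
```

```text
{'F': array([-31.05,   0.07,  32.1 ]), 'tilt': 3.09, 'yawerr': -0.02, 'roll': 0.05, 'fx': 5.86, 'fy': 0.51, 'fz': 0.88, 'w': 0.03341035173723905, 't': 15.15} [-30.98   0.06  32.1    5.54   0.42   1.06] [0.06 0.01 0.01 0.51 0.25 0.29]
[ 5.38143837e-05 -8.05744280e-04 -3.44735426e-02  7.39911465e-03] -0.0461657466262848 0.42393804150537534
```

View pics/w13c.png

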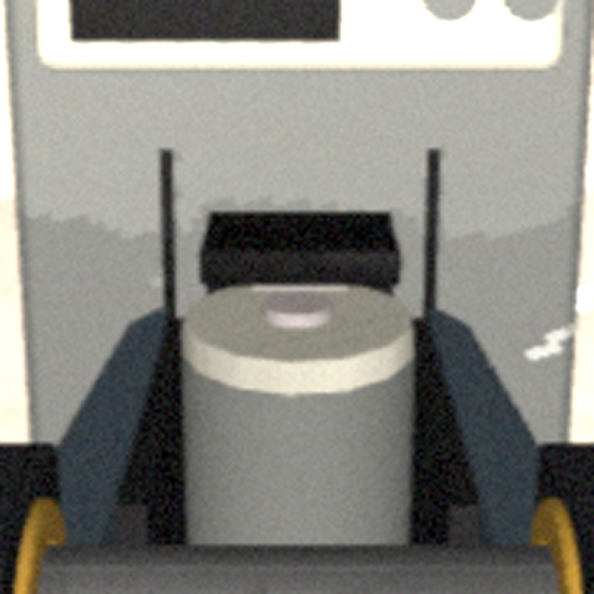

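>>> {"name": "jog_arm", "arguments": {
  "steps": [
    {"tx": -0.057, "ty": 0.018, "tz": -0.07, "ax": 0.0055, "ay": 0.0171, "az": 0, "grip": 0.8},
    {"tx": -0.113, "ty": 0.036, "tz": -0.14, "ax": 0.011, "ay": 0.0342, "az": 0, "grip": 0.8},
    {"tx": -0.17, "ty": 0.054, "tz": -0.21, "ax": 0.0165, "ay": 0.0513, "az": 0, "grip": 0.8},
    {"tx": -0.17, "ty": 0.054, "tz": -0.21, "ax": 0.0165, "ay": 0.0513, "az": 0, "grip": 0.8},
    {"tx": -0.17, "ty": 0.054, "tz": -0.21, "ax": 0.0165, "ay": 0.0513, "az": 0, "grip": 0.8}
  ]
}}

```text
clock: 15.7
eef_pos: [0.5147, 0.1911, -0.0022]
tool_rot: [180.0, -0.0, -17.8]
force: [4.4, -1.9, 2.1]
grip_width: 0.0337
```

```bash
python3 - <<'E'
from h import *
L=[]
for i in range(5): d=Fnow(); L.append([*d['F'],d['fx'],d['fy'],d['fz']]); w=save('wrist','w14')
print(d, np.mean(L,0).round(2),np.std(L,0).round(2))
s=get_state()
r,q=fitcell(w,s); p=r.x; print(p,np.degrees(p[1]),np.degrees(p[3]))
P=cloud(w)
m=(slice(262,312),slice(282,300)); q=P[m].reshape(-1,3); xx=(q[:,:2]-C)@EX; k=(q[:,2]>.04)&(q[:,2]<.055); print('top z vs x fit',np.polyfit(xx[k],q[k][:,2],1),k.sum())
E
```

```text
{'F': array([-31.04,   0.06,  32.22]), 'tilt': 0.0, 'yawerr': -0.02, 'roll': 0.05, 'fx': 5.17, 'fy': 0.65, 'fz': 0.88, 'w': 0.033669126229626055, 't': 15.9} [-30.96   0.05  32.2    5.36   0.37   1.53] [0.06 0.01 0.01 0.65 0.41 0.4 ]
[ 1.37059665e-05 -7.43092229e-04 -3.44596829e-02  6.35767903e-03] -0.0425760485040973 0.36426817587406496
top z vs x fit [-0.00946513  0.0491631 ] 898
```

>>> {"name": "jog_arm", "arguments": {
  "steps": [
    {"tx": 0, "ty": 0, "tz": -0.04, "ax": 0, "ay": 0, "az": 0, "grip": 0.8},
    {"tx": 0, "ty": 0, "tz": -0.07, "ax": 0, "ay": 0, "az": 0, "grip": 0.8},
    {"tx": 0, "ty": 0, "tz": -0.07, "ax": 0, "ay": 0, "az": 0, "grip": 0.8}
  ]
}}

```text
clock: 16.25
eef_pos: [0.5146, 0.1912, -0.0029]
tool_rot: [179.9, -0.0, -17.8]
force: [5.5, -1.6, 2.1]
grip_width: 0.0333
```

```bash
cat > chk.py <<'E'
from h import *
import sys
L=[]
for i in range(5): d=Fnow(); L.append([*d['F'],d['fx'],d['fy'],d['fz']]); w=save('wrist',sys.argv[1])
print(d, np.mean(L,0).round(2),np.std(L,0).round(2))
s=get_state()
r,q=fitcell(w,s); p=r.x; print(p,np.degrees(p[1]),np.degrees(p[3]),(s['eef_pos'][2]-p[2])*1e3)
E
python3 chk.py w15
```

```text
{'F': array([-3.104e+01,  3.000e-02,  3.152e+01]), 'tilt': 0.0, 'yawerr': -0.01, 'roll': 0.05, 'fx': 5.94, 'fy': 0.3, 'fz': 0.95, 'w': 0.03363361478005469, 't': 16.45} [-31.03   0.04  31.52   5.85   0.32   1.39] [0.01 0.01 0.01 0.38 0.16 0.39]
[ 7.70001871e-06 -3.69164152e-04 -3.44175340e-02  4.14710293e-03] -0.021151547868797107 0.23761149481809768 31.54376478901222
```

>>> {"name": "jog_arm", "arguments": {
  "steps": [
    {"tx": 0, "ty": 0, "tz": -0.025, "ax": 0, "ay": 0, "az": 0, "grip": 0.8},
    {"tx": 0, "ty": 0, "tz": -0.05, "ax": 0, "ay": 0, "az": 0, "grip": 0.8},
    {"tx": 0, "ty": 0, "tz": -0.05, "ax": 0, "ay": 0, "az": 0, "grip": 0.8}
  ]
}}

```text
clock: 16.8
eef_pos: [0.5146, 0.1912, -0.0034]
tool_rot: [179.9, -0.0, -17.8]
force: [4.8, -1.7, 2.4]
grip_width: 0.0334
```

```bash
python3 chk.py w16
```

```text
{'F': array([-3.101e+01,  2.000e-02,  3.102e+01]), 'tilt': 0.0, 'yawerr': -0.02, 'roll': 0.05, 'fx': 6.48, 'fy': 0.86, 'fz': 1.36, 'w': 0.03330537322759111, 't': 17.0} [-3.102e+01  3.000e-02  3.102e+01  5.650e+00  2.000e-02  1.840e+00] [0.01 0.01 0.   0.5  0.45 0.66]
[-3.95809357e-05 -1.48379210e-03 -3.44441983e-02  5.53283449e-03] -0.08501502473850159 0.31700806488033234 31.054315615611422
```

>>> {"name": "jog_arm", "arguments": {
  "steps": [
    {"tx": 0.03, "ty": -0.01, "tz": 0, "ax": 0, "ay": 0, "az": 0, "grip": 0.8},
    {"tx": 0.06, "ty": -0.02, "tz": 0, "ax": 0, "ay": 0, "az": 0, "grip": 0.8},
    {"tx": 0.08, "ty": -0.025, "tz": 0, "ax": 0, "ay": 0, "az": 0, "grip": 0.8},
    {"tx": 0.08, "ty": -0.025, "tz": 0, "ax": 0, "ay": 0, "az": 0, "grip": 0.8}
  ]
}}

```text
clock: 17.45
eef_pos: [0.5153, 0.1909, -0.0034]
tool_rot: [179.9, 0.0, -17.8]
force: [5.6, -0.7, 1.6]
grip_width: 0.0333
```

```bash
python3 chk.py w17
```

```text
{'F': array([-30.25,   0.04,  31.03]), 'tilt': -0.0, 'yawerr': -0.02, 'roll': 0.05, 'fx': 4.66, 'fy': 0.69, 'fz': 1.63, 'w': 0.03344507022250075, 't': 17.65} [-3.027e+01  2.000e-02  3.102e+01  5.190e+00  6.200e-01  1.780e+00] [0.02 0.01 0.01 0.63 0.35 0.17]
[-8.48316747e-06 -1.32152385e-03 -3.44285266e-02  6.49654137e-03] -0.075717739364101 0.3722244019090999 31.05734987235241
```

Everything is gentle: 5.2 N on the spring, and the wall isn't loaded yet. Now I'll release.

>>> {"name": "jog_arm", "arguments": {
  "steps": [
    {"tx": 0, "ty": 0, "tz": 0, "ax": 0, "ay": 0, "az": 0, "grip": 0.62},
    {"tx": 0, "ty": 0, "tz": 0, "ax": 0, "ay": 0, "az": 0, "grip": 0.58},
    {"tx": 0, "ty": 0, "tz": 0, "ax": 0, "ay": 0, "az": 0, "grip": 0.52},
    {"tx": 0, "ty": 0, "tz": 0, "ax": 0, "ay": 0, "az": 0, "grip": 0.52},
    {"tx": 0, "ty": 0, "tz": 0, "ax": 0, "ay": 0, "az": 0, "grip": 0.52}
  ]
}}

```text
clock: 18.2
eef_pos: [0.5142, 0.1907, -0.0037]
tool_rot: [179.9, 0.1, -17.8]
force: [0.4, 0.0, 0.4]
grip_width: 0.0434
```

```bash
python3 chk.py w18; python3 - <<'E'
from h import *
w=load('w18'); c=w['img'][150:330,200:380,::-1]; cv2.imwrite('pics/w18c.png',np.clip(cv2.resize(c,None,fx=3.3,fy=3.3,interpolation=2)*1.7,0,255).astype(np.uint8))
E
```

```text
{'F': array([-30.98,  -0.39,  30.79]), 'tilt': -0.09, 'yawerr': -0.02, 'roll': 0.11, 'fx': 0.69, 'fy': 0.3, 'fz': -0.58, 'w': 0.043654082400784056, 't': 18.4} [-31.07  -0.41  30.79   0.34   0.11  -0.17] [0.07 0.02 0.02 0.25 0.42 0.46]
[-0.00043776  0.00387255 -0.03469479  0.00258837] 0.22188053628963686 0.14830280989312417 31.031136886619063
```

View pics/w18c.png

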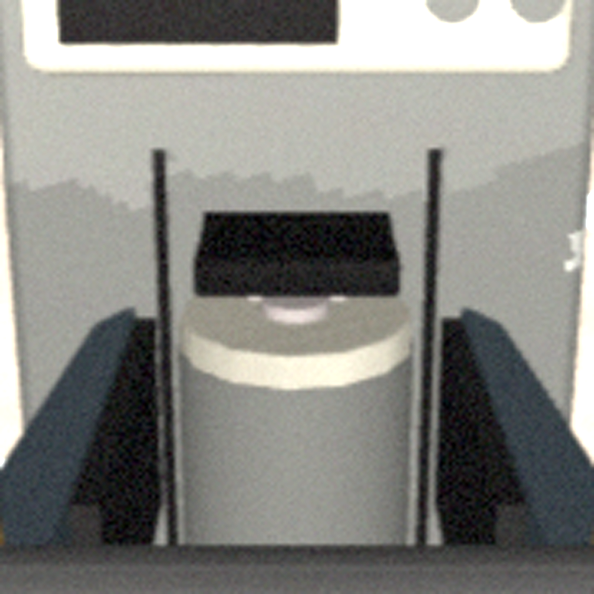

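The cell is released and the button touches the wall contact at crop (295,305). I'll move straight up and away, then check again.

>>> {"name": "jog_arm", "arguments": {
  "steps": [
    {"tx": 0, "ty": 0, "tz": 1, "ax": 0, "ay": 0, "az": 0, "grip": 0.52},
    {"tx": 0, "ty": 0, "tz": 3, "ax": 0, "ay": 0, "az": 0, "grip": 0.52},
    {"tx": 0, "ty": 0, "tz": 6, "ax": 0, "ay": 0, "az": 0, "grip": 0.52},
    {"tx": 0, "ty": 0, "tz": 10, "ax": 0, "ay": 0, "az": 0, "grip": 0.52},
    {"tx": -2, "ty": 0.6, "tz": 14, "ax": 0, "ay": 0, "az": 0, "grip": 0.52},
    {"tx": -5, "ty": 1.5, "tz": 17, "ax": 0, "ay": 0, "az": 0, "grip": 0.52},
    {"tx": -8, "ty": 2.4, "tz": 18, "ax": 0, "ay": 0, "az": 0, "grip": 0.52},
    {"tx": -8, "ty": 2.4, "tz": 18, "ax": 0, "ay": 0, "az": 0, "grip": 0.52},
    {"tx": -8, "ty": 2.4, "tz": 18, "ax": 0, "ay": 0, "az": 0, "grip": 0.52}
  ]
}}

```text
clock: 19.35
eef_pos: [0.4344, 0.2149, 0.1773]
tool_rot: [179.9, 0.0, -17.8]
force: [1.6, -0.1, -0.0]
grip_width: 0.0439
```

```bash
python3 - <<'E'
from h import *
w=save('wrist','w19'); g=save('scene','s19'); t=save('top','t19'); P=cloud(w)
L=np.stack([(P[...,:2]-C)@EX,(P[...,:2]-C)@EY,P[...,2]],-1)*1000
m=(abs(L[...,0])<45)&(abs(L[...,1])<14)&(L[...,2]>33)&(L[...,2]<53); m[225:]=0; q=L[m]; b=q[(q[:,0]>-18)&(q[:,0]<26)]
r=least_squares(lambda p:np.hypot(b[:,1]-p[0]-p[1]*b[:,0],b[:,2]-p[2]-p[3]*b[:,0])-17,[0,0,31,0],loss='soft_l1')
print(r.x,np.degrees(r.x[[1,3]]),'front',np.percentile(q[:,0],[95,99]))
w2=(abs(L[...,1])<12)&(L[...,2]>29.5)&(L[...,2]<33)&(L[...,0]>31)&(L[...,0]<42); print('wall',np.percentile(L[w2][:,0],[1,50,99]))
a=np.clip(cv2.resize(w['img'][5:225,215:365,::-1],None,fx=2.7,fy=2.7,interpolation=2)*1.8,0,255).astype(np.uint8)
c=np.clip(cv2.resize(g['img'][165:240,310:380,::-1],(396,424),interpolation=2)*1.8,0,255).astype(np.uint8)
o=np.zeros((594,405+396,3),np.uint8);o=o[:, :800]; o[:a.shape[0],:a.shape[1]]=a; o[:424,405:800]=c[:,:395]; cv2.imwrite('pics/f.png',o)
cv2.imwrite('pics/t19b.png',np.clip(t['img'][:,:,::-1]*1.8,0,255).astype(np.uint8))
E
```

```text
[-2.40595224e-02  7.50622587e-04  3.11905620e+01 -4.56835573e-03] [ 0.04300751 -0.2617475 ] front [27.91025192 30.31826303]
wall [32.12637411 35.40141969 38.00386296]
```

View pics/f.png

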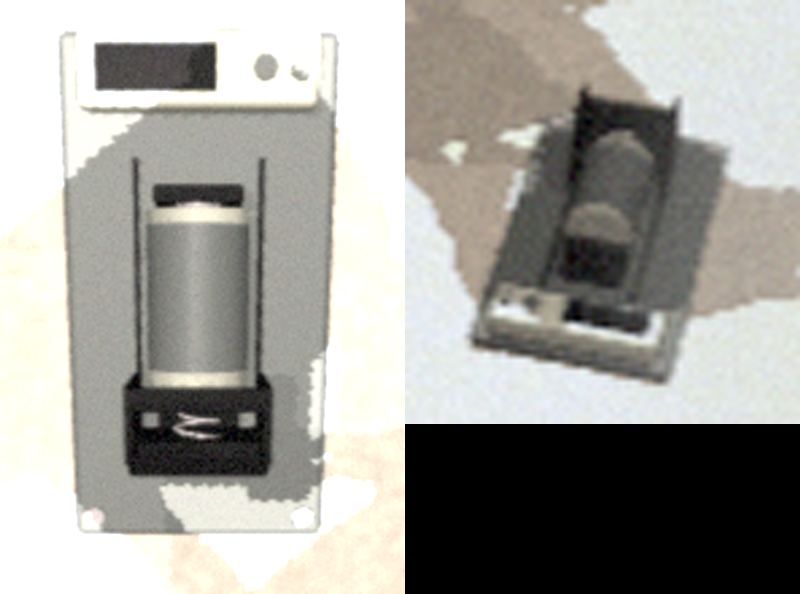

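View pics/t19b.png

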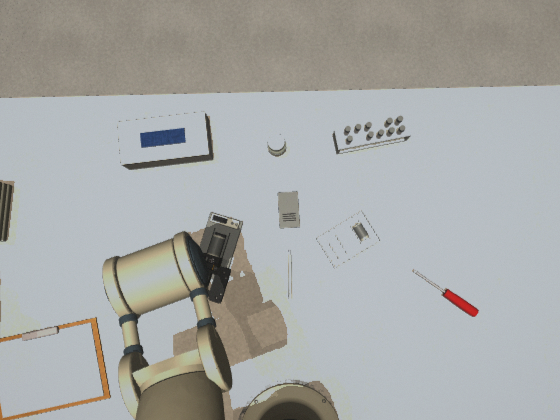

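The cell sits level behind the wall: axis at 31.2 mm, −0.3° tilt, centred. The small cell at (360,232), pen, jar, cover and screwdriver haven't moved. The arm hides the mouse from above, so I'll check it in the scene view and then hand in.

```bash
python3 - <<'E'
from h import *
a=load('scene0')['img'].astype(int);b=load('s19')['img'].astype(int)
print('mouse diff',np.abs(a-b)[160:195,410:442].mean(), 'bg',np.abs(a-b)[330:345,50:100].mean())
from rig import hand_in
print(hand_in())
E
```

```text
mouse diff 1.9967261904761904 bg 2.068
the job is handed in; nothing more can be done
None
```

I fitted the large cell into the logger and let it go. I slid its flat end under the strap at 23°, pressed the spring back about 7–8 mm and lowered the button in front of the end wall. The job was handed in at about 19.5 s of the 54 s allowed.

**Last checks:**
- **Seating:** the cell's axis is 31.2 mm above the bench (31 expected) and tilts −0.3°. It is centred sideways to within 0.1 mm, with the button against the wall contact.
- **Forces:** the highest reading while pressing the spring was about 6.5 N, and it fell to about zero on release.
- **Surroundings:** the small cell, pen, jar, cover and screwdriver look unmoved from above. The arm hid the mouse in that view, but the scene camera shows no change there.

**What disagreed or went wrong:**
- **Finger length:** the fingertips sit about 25 mm above the reported TCP. Because of that, my first grasp only pinched the top of the cell in the tray, with about 5 N downward. The cell didn't move, and I grasped it again lower down.
- **Spring force:** it read about 1 N lower than my geometry predicted at deep compression, so the true compression may have been nearer 6–7 mm.

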